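# Rock a brass leaf up to the brush and inch the brush for three seconds

### The job

Push the raised end of the rocking work plate down until the plate lies level and stays there by itself, which lifts the brass leaf clamped on it up to the brush; do not touch the leaf. Then hold the jog bar on the sloping control box fully down without a break for three seconds and let go, leaving the plate level and the loose things around undisturbed.

Things in the scene. Friction and masses are not known exactly. Their poses are not given: they have to be found in the camera images.
- stand: Grey stand of the brushing station, fixed; origin on the bench under the plate's hinge, x from the pressing end towards the brush, z up. Base 250 (x) by 130 mm; hinge along y, 65 mm up between two cheeks. A 90 mm brush wheel hangs over the far half (centre x = +70, z = 133 mm) on a 200 mm high pillar at x = +150 mm. Nothing stands over the near half (x below 20 mm).
- rocker (a joint): Tilt of the see-saw work plate, rad: 0 = level (stop), 0.38 = pressing end (the stand's -x end) fully raised (stop), its start. Bare steel, 205 x 92 x 8 mm, hinged at its middle. An over-centre spring resists with about 7 N at the pressing end, less and less on the way down; below about 0.12 rad it pulls the plate level by itself and keeps it there.
- rocker_pad (a point): Where to press: on the plate's top face, on its centre line, 85 mm from the hinge, 20 mm in from the raised end; z normal to the plate, x along it towards the brush. Turns with the plate: about 100 mm above the bench when raised, 69 mm when level. From the raised end to 5 mm before the hinge the plate is bare and clear over its whole width.
- leaf: Scalloped brass leaf, 88 x 60 x 10 mm, clamped by two dark clips on the far half of the plate; origin at the hinge on the plate's top face, the leaf lying from 5 to 95 mm towards the brush (x). Moves with the plate. Not to be touched.
- console: Grey control box, fixed; origin on the bench under its middle, z up. Its 130 x 220 mm face slopes at 35 degrees and looks up and to the box's -x: outward normal (-0.574, 0, 0.819), upslope (0.819, 0, 0.574) in the box's frame. It carries the jog bar and its guard on the -y half and the round timer dial (64 mm) on the +y half. About 168 mm high with the guard.
- jog_bar_top (a point): Middle of the outer face of the jog bar, a grey plastic key 78 mm long (y) by 34 mm across (x), standing 22 mm proud of the box's face; z = outward normal of the face, x = upslope, y = along the bar, level. Moves with the bar. Press along -z. The guard overhangs it, so it cannot be reached from straight above; it is open along its normal and from lower down the slope.
- guard_top (a point): Middle of the outer rail of the jog bar's guard: two steel rails 7 mm thick, parallel to the bar, standing out from the face upslope of it between two posts 108 mm apart. In the axes of jog_bar_top (bar up) the rails lie at x = +28 mm, z = 31 and 55 mm, the posts at y = -54 and +54 mm. Fixed; this point has the same axes.
- jog_bar (a joint): Travel of the spring-return jog bar, m: 0 = up, 0.010 = fully down (stop). It takes about 2.5 N to start it and 8 N to hold it fully down. It counts as down above 0.008.
- needle (a joint): Needle of the timer dial, rad, 0 at rest; it creeps clockwise only while the bar is down and slowly returns after release. With the bar fully down it follows 0.8 (1 - exp(-t / 3 s)): about 0.45 after 2.5 s (second tick), 0.51 after 3 s, 0.65 after 5 s (third tick).
- finial: Loose turned brass finial, 68 mm across, 106 mm high, to the right of the work; origin at the centre of its foot. Leave alone.
- punch: Loose dark steel punch, about 150 mm long, 12 mm thick, lying on the bench on the robot's side of the work; origin under its middle. Leave alone.
- cup: Loose steel cup, 80 mm across, 85 mm high, to the left of the work; origin at the centre of its foot. Leave alone.
- stone: Loose grey sharpening stone, 150 x 50 x 26 mm, to the right, nearer the robot; origin under its middle. Leave alone.

How it is judged (in metres and radians):
On the way, in this order (a step that is already met when the one before it is completed fails the run):
1. the plate has been pushed down and lies level (value of joint rocker below 0.03 rad and value of joint jog_bar below 0.003 m), for 0.2 s.
2. the jog bar is held down without a break for at least 2.5 s, the plate level (value of joint jog_bar above 0.008 m and value of joint rocker below 0.03 rad), for 2.5 s.
At the end, for the whole second after the job is handed in: The plate lies level (joint below 0.03 rad) by itself, the jog bar is fully up again (below 1 mm) after a press of 2.5 to 5 s, and everything is at rest (value of joint rocker below 0.03 rad and value of joint jog_bar below 0.001 m and linear speed of each of finial, punch, cup, stone below 0.02 m/s); the robot touches nothing.
It fails at once if the jog bar is pressed while the plate is not level (value of joint jog_bar above 0.004 m and value of joint rocker above 0.05 rad).
It fails at once if the jog bar is held down too long (over about 5 s: the needle passes 0.65 rad) (value of joint needle above 0.65 rad).
It fails at once if the brass leaf is touched (contact force between leaf and the fingers above 1 N or contact force between leaf and the arm above 1 N).
It fails at once if a loose thing is moved by more than 20 mm (distance of any of finial, punch, cup, stone from where it was at the start of the episode above 0.02 m).
It also fails if it takes over 43 s, if anything falls off the work surface, if the arm or the gripper's body presses on something with over 40 N, if the wrist force passes 120 N, or if a joint passes its speed limit or range.

### The arm

A 6-joint arm with a two-finger parallel gripper is mounted at the origin on the work surface. World frame = base frame: x ahead of the robot, y to its left, z up, the work surface at z = 0. Lengths are in mm, angles in degrees, forces in N, time in s.
With the tool pointing down it reaches from about 350 to 850 mm from the base axis. Payload 8.1 kg.
Tool frame: the origin (TCP) lies on the centre line of the jaws, within the pads' length; the fingertips stand 19 mm ahead of it and the grasp point (between the pads) is the TCP; z points along the fingers, y is the line along which they close (so a half turn about z gives the same grasp; the last joint's range is limited). The gripper opens to 85 mm and grips with 20 to 120 N. Pads are 22 mm wide; open, the fingers measure 114 mm over their backs; the gripper's body (76 mm by 85 mm) begins 54 mm behind the grasp point. The pads swing forward as they close: fully open they stand 13 mm farther back than shut.
Start: joints at [-74.622, 7.471, 85.268, -0, 87.261, -4.893], TCP at [207.899, -562.835, 250.292] pointing down, gripper open.
Joint ranges: [-169.43, 169.43], [-51.17, 129.36], [1.28, 143.12], [-76.62, 256.62], [0, 156.53], [-152.29, 152.29]. Speed limits (degrees/s): [136.94, 136.94, 159.86, 180, 180, 180].

### API

Orientations are given as [roll, pitch, yaw] about the fixed x, y, z axes, in that order (R = Rz(yaw) Ry(pitch) Rx(roll)).
In Python, from bench import r gives the robot as it stands. The module is installed in compiled form; this text tells all that it offers.
- The arm moves only by the tool servo_tool, never from a script. Its arguments are lists of equal length, an entry for each row: "fingers": the finger opening in m, from 0 to 0.0854; "linear": the shift along the tool's x, y, z in m, a list of three; "rotation": the turn, a rotation vector about the tool's x, y, z in degrees, a list of three. A call has 1 to 10 rows; each row is the pose to reach, as a shift and turn from the pose commanded when the call began, along the tool's axes at that moment; what a row does not reach only later rows make up. A row lasts 1/10 s, in which the tool goes at most 50 mm and 8.59 degrees, less where a joint would pass 70% of its speed; a pose out of reach is approached as far as the arm can. A call with a gripper value outside its range is refused whole. The fingers move at their own pace and stop on an object; "force" is the grip in N (left out, the last holds). Time passes only in rows, so rows that repeat a pose let the fingers close. It gives the time, the measured TCP pose, the force, the opening and the grip force at its end, in the units of the state.
- r.sense(): the state, without advancing time (a new reading comes with each control period).
- r.snapshot(name): name is "scene" or "top"; returns a dict with "frame" (420x560x3 uint8, red, green, blue), "fx", "fy", "cx", "cy" (pixels), "camera_from_world" (4x4, takes a point from world to camera coordinates). Camera axes: x right, y up, looking along -z (the intrinsics and any distortion apply to the point x, -y, -z); pixel columns grow to the right and rows downward; lengths in mm; the calibration is good to about 2 mm. A picture is of the moment at which its call begins. There is no depth.
- r.hand_in(): hands the job in; it is judged then, once.
The state is a dict: "time": time; "joint_pos": joint angles; "qd": joint speeds; "joint_efforts": joint torques, N m; "tool_pos": TCP position; "tcp_rot": TCP orientation; "ft_force": force on the tool from outside, world axes, zero at the start; "wrist_torque": the same for the moment, N m; "finger_gap": finger opening in mm; "grip_force": force on a finger pad.
Only numpy, scipy, OpenCV 4.12 (cv2) and the standard library are available. Lean on these libraries where they do the work, as an engineer would, in place of code of your own. Each camera call takes 0.05 s, during which the arm holds its last target. There are 200 camera calls.

## Working session

There is one attempt and no reset: what is moved stays moved. The work goes in short steps, Python scripts to look and compute and a tool call to move; the robot and the scene stay as the last step left them, time stands still between calls to the robot, and variables do not carry over. Pictures are saved under pics/ and viewed, at most 10 in all, crops included, and the job is handed in when it is done.

Besides the shell and the picture viewer there is one more tool, called after "Request:" as name(argument=value, ...) on one line, values as JSON. servo_tool: Moves the arm, as the interface text tells. Its arguments: {"type":"object","properties":{"fingers":{"type":"array","items":{"type":"number"}},"linear":{"type":"array","items":{"type":"array","items":{"type":"number"}}},"rotation":{"type":"array","items":{"type":"array","items":{"type":"number"}}},"force":{"type":"number"}},"required":["fingers","linear","rotation"]}

```bash
mkdir -p pics
python3 - <<'E'
from bench import r
import cv2,pickle
d={}
for n in("scene","top"):
    s=r.snapshot(n);d[n]=s;cv2.imwrite(f"pics/{n}0.png",s["frame"][:,:,::-1])
    print(n,s["fx"],s["fy"],s["cx"],s["cy"],[k for k in s]);print(s["camera_from_world"].round(3))
pickle.dump(d,open("d0.pkl","wb"));print(r.sense())
E
```

```text
scene 396.21933661794515 396.21933661794515 274.34209269597005 209.57966574965963 ['frame', 'fx', 'fy', 'cx', 'cy', 'camera_from_world']
[[ 7.15000e-01  6.99000e-01  5.00000e-03 -3.92986e+02]
 [-5.76000e-01  5.84000e-01  5.72000e-01  2.39095e+02]
 [ 3.97000e-01 -4.11000e-01  8.21000e-01 -1.35394e+03]
 [ 0.00000e+00  0.00000e+00  0.00000e+00  1.00000e+00]]
top 429.2543158708833 429.2543158708833 280.63292105781886 210.2611899606523 ['frame', 'fx', 'fy', 'cx', 'cy', 'camera_from_world']
[[ 4.700000e-02 -9.990000e-01  2.000000e-03  8.873000e+00]
 [ 9.780000e-01  4.600000e-02  2.020000e-01 -5.697080e+02]
 [-2.010000e-01 -7.000000e-03  9.790000e-01 -1.126269e+03]
 [ 0.000000e+00  0.000000e+00  0.000000e+00  1.000000e+00]]
{'time': 0.1, 'joint_pos': array([-7.46240528e+01,  7.51246520e+00,  8.53229484e+01, -5.91850217e-04,
        8.72618165e+01, -4.89119136e+00]), 'qd': array([-0.07424539, -0.04960522, -0.15309284,  0.04453094, -0.01681504,
       -0.01750908]), 'joint_efforts': array([ 9.57253724e-04, -5.70952249e+01, -5.01941228e+01, -1.79304134e-04,
        8.04205280e-03,  1.45411661e-05]), 'tool_pos': array([ 207.75088148, -562.38963548,  249.33262285]), 'tcp_rot': array([-1.79903074e+02, -7.70123048e-03,  2.02671609e+01]), 'ft_force': array([-0.17995166,  0.14578733,  0.08298751]), 'wrist_torque': array([ 0.0682492 ,  0.02191446, -0.01413159]), 'grip_force': 0.0, 'finger_gap': 85.40132135947479}
```

View pics/scene0.png

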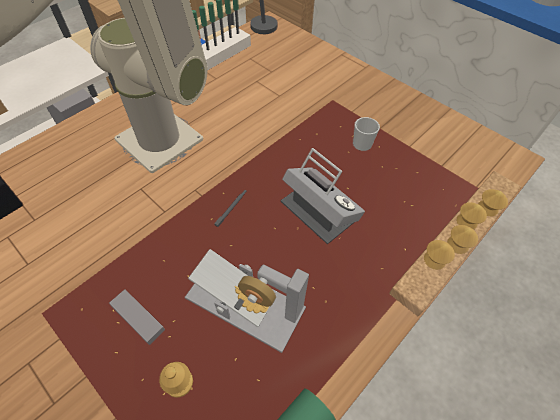

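View pics/top0.png

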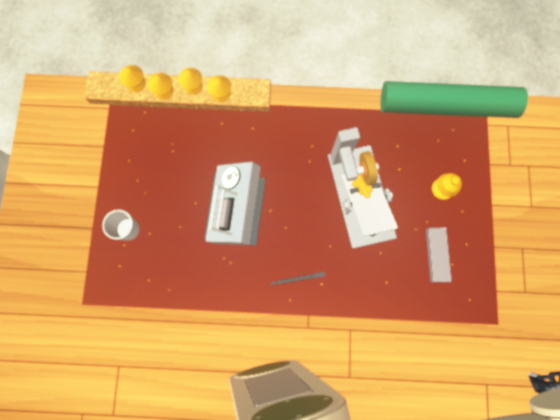

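The pictures show the stand (top: about 365,190; scene: about 245,295), with its pressing end towards the robot. The console is at top (235,203) and scene (322,200), with its bar half nearest the robot and its face towards the cup (+y). I'll crop both for detail.

Run:
```python
import cv2,pickle,numpy as np
d=pickle.load(open("d0.pkl","rb"))
def c(n,x,y,w,h,k):
    return cv2.resize(d[n]["frame"][y:y+h,x:x+w,::-1],None,fx=k,fy=k,interpolation=cv2.INTER_CUBIC)
cv2.imwrite("pics/c1.png",np.hstack([c("scene",270,140,100,110,4),c("top",190,150,90,110,4)][:2]))
cv2.imwrite("pics/c2.png",np.hstack([c("scene",175,235,140,120,4),c("top",315,120,60,120,4)*0+c("top",315,120,60,120,4)]) if 0 else np.hstack([c("scene",180,240,100,125,4),c("top",320,125,95,125,4)]))
```

```text
(no output)
```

View pics/c1.png

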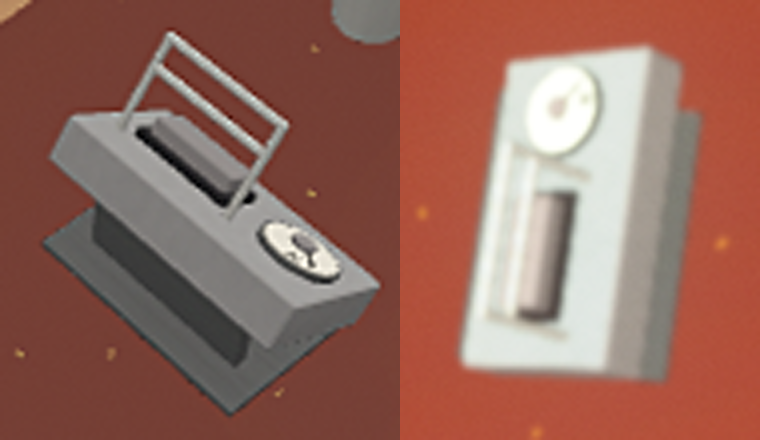

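View pics/c2.png

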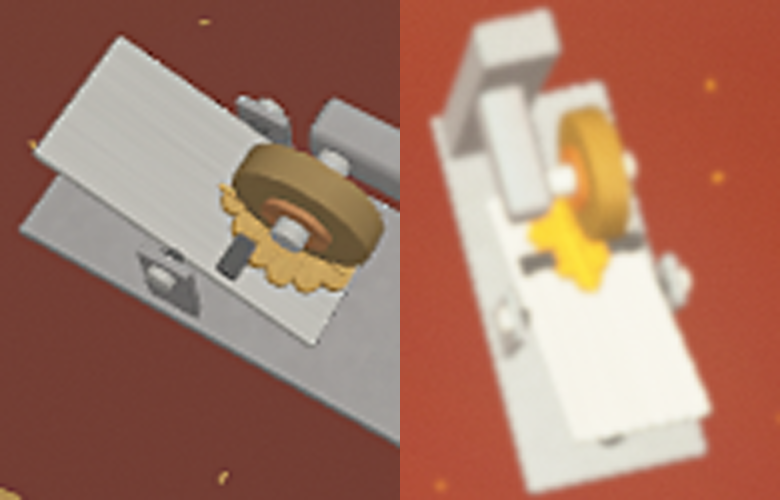

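The crops show the raised end of the plate, with corners at scene (210,249) and (189,278) and top (364,235) and (397,227). They also show the guard rail ends and face corners of the console. I'll triangulate these.

```bash
cat > h.py <<'E'
import numpy as np,pickle
d=pickle.load(open("d0.pkl","rb"))
def ray(n,u,v,d=d):
    s=d[n];T=np.array(s["camera_from_world"]);R=T[:3,:3];o=-R.T@T[:3,3]
    w=R.T@np.array([(u-s["cx"])/s["fx"],-(v-s["cy"])/s["fy"],-1]);return o,w/np.linalg.norm(w)
def tri(a,b):
    (o1,d1),(o2,d2)=ray("scene",*a),ray("top",*b)
    t=np.linalg.lstsq(np.c_[d1,-d2],o2-o1,rcond=None)[0]
    p,q=o1+t[0]*d1,o2+t[1]*d2;return (p+q)/2,np.linalg.norm(p-q)
def plane(n,u,v,z):
    o,w=ray(n,u,v);return o+(z-o[2])/w[2]*w
E
python3 - <<'E'
from h import *
S1=lambda x,y:(270+x/4-.4,140+y/4-.4);T1=lambda x,y:(190+(x-400)/4-.4,150+y/4-.4)
S2=lambda x,y:(180+x/4-.4,240+y/4-.4);T2=lambda x,y:(320+(x-400)/4-.4,125+y/4-.4)
P={}
for k,a,b in [("plate+y",S2(120,36),T2(575,440)),("plate-y",S2(36,153),T2(710,410)),
 ("base+y?",S2(22,230),T2(706,452)),
 ("rail rob",S1(172,37),T1(485,318)),("rail far",S1(286,126),T1(513,145)),
 ("up rob",S1(75,115),T1(610,375)),("up far",S1(290,308),T1(650,47)),("dn far",S1(380,285),T1(510,62)),("dial",S1(302,250),T1(563,110))]:
    p,e=tri(a,b);P[k]=p;print(k,p.round(1),round(e,1))
print("sizes",[np.linalg.norm(P[a]-P[b]).round(1) for a,b in [("plate+y","plate-y"),("rail rob","rail far"),("up rob","up far"),("up far","dn far")]])
for q in [(528,492),(706,452),(432,118)]: print("base",plane("top",*T2(*q),10).round(1))
E
```

```text
plate+y [ 503.6 -184.2  106.9] 0.9
plate-y [ 528.2 -271.7  106.7] 1.1
base+y? [ 515.5 -295.     7.8] 1.5
rail rob [492.7 207.5 162.7] 4.4
rail far [603.  197.5 166.6] 3.2
up rob [467.6 133.6 119.6] 9.3
up far [684.3 116.2 121. ] 3.2
dn far [693.3 222.1  46.9] 0.6
dial [648.5 177.1  89.8] 1.8
sizes [np.float64(90.9), np.float64(110.8), np.float64(217.4), np.float64(129.6)]
base [ 480.4 -169.3   10. ]
base [ 514.8 -295.1   10. ]
base [754.2 -94.8  10. ]
```

The measurements agree with the given sizes: plate width 91, rail 111, face 217 x 130. The pad comes out at about (533,-224,100) and the jog bar top at about (547,194,103), with its normal about (0.05,0.57,0.82). Next I move above the pad with the fingers shut.

Request:
servo_tool(fingers=[0, 0, 0, 0, 0, 0, 0, 0, 0, 0], linear=[[0.042, -0.02, 0], [0.084, -0.041, 0], [0.126, -0.061, 0], [0.168, -0.082, 0], [0.211, -0.103, 0], [0.253, -0.123, 0], [0.295, -0.144, 0], [0.337, -0.164, 0], [0.379, -0.185, 0], [0.421, -0.205, 0]], rotation=[[0, 0, 0], [0, 0, 0], [0, 0, 0], [0, 0, 0], [0, 0, 0], [0, 0, 0], [0, 0, 0], [0, 0, 0], [0, 0, 0], [0, 0, 0]])

```text
time: 1.1
tool_pos: [532.7, -222.8, 249.9]
tcp_rot: [-180.0, 0.0, 20.3]
ft_force: [0.5, -1.9, 0.5]
finger_gap: -0.2
grip_force: 0.0
```

Request:
servo_tool(fingers=[0, 0, 0, 0, 0, 0, 0, 0, 0, 0], linear=[[0, 0, 0.04], [0, 0, 0.08], [0, 0, 0.11], [0, 0, 0.122], [0, 0, 0.128], [0, 0, 0.134], [0, 0, 0.14], [0, 0, 0.146], [0, 0, 0.152], [0, 0, 0.156]], rotation=[[0, 0, 0], [0, 0, 0], [0, 0, 0], [0, 0, 0], [0, 0, 0], [0, 0, 0], [0, 0, 0], [0, 0, 0], [0, 0, 0], [0, 0, 0]])

```text
time: 2.1
tool_pos: [532.2, -225.0, 94.7]
tcp_rot: [180.0, -0.1, 20.3]
ft_force: [-0.2, -0.1, -0.2]
finger_gap: -0.2
grip_force: 0.0
```

Request:
servo_tool(fingers=[0, 0, 0, 0], linear=[[0, 0, 0.003], [0, 0, 0.005], [0, 0, 0.006], [0, 0, 0.006]], rotation=[[0, 0, 0], [0, 0, 0], [0, 0, 0], [0, 0, 0]])

```text
time: 2.5
tool_pos: [531.8, -224.6, 88.3]
tcp_rot: [-180.0, 0.0, 20.3]
ft_force: [0.5, 0.2, -0.4]
finger_gap: -0.2
grip_force: 0.0
```

Run:
```python
from bench import r
import cv2
s=r.snapshot("scene")["frame"];cv2.imwrite("pics/s1.png",cv2.resize(s[150:350,150:390,::-1],None,fx=3,fy=3))
q=r.sense();print(q["tool_pos"],q["ft_force"],q["joint_pos"])
```

```text
[ 531.89391722 -224.68115975   88.37143799] [ 0.85274486 -0.99778169  0.46162889] [-2.79887764e+01  1.17539948e+01  9.80314694e+01  2.59212136e-03
  7.02050683e+01  4.17373342e+01]
```

View pics/s1.png

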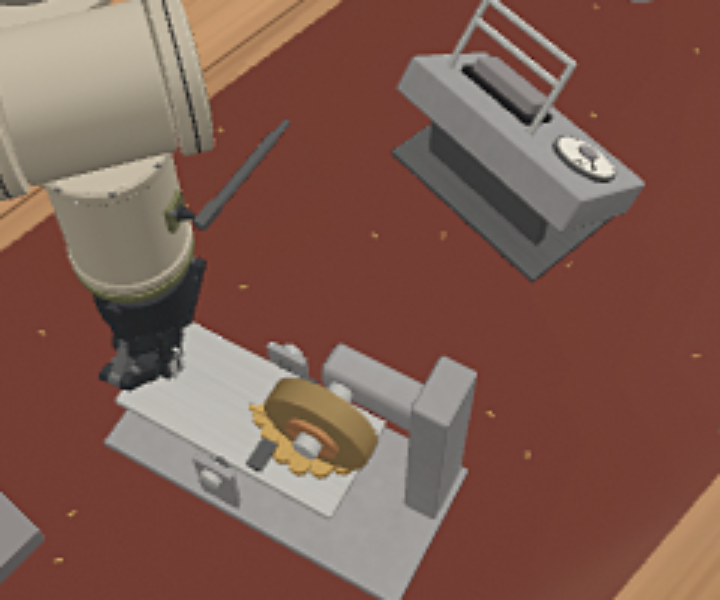

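The plate is level: its far end is up at the brush and there is no load on the tool. I raise the tool straight up.

Request:
servo_tool(fingers=[0, 0, 0, 0, 0, 0], linear=[[0, 0, -0.03], [0, 0, -0.075], [0, 0, -0.12], [0, 0, -0.165], [0, 0, -0.21], [0, 0, -0.23]], rotation=[[0, 0, 0], [0, 0, 0], [0, 0, 0], [0, 0, 0], [0, 0, 0], [0, 0, 0]])

```text
time: 3.15
tool_pos: [533.1, -225.3, 324.4]
tcp_rot: [179.7, -0.3, 20.3]
ft_force: [1.3, -0.2, 1.1]
finger_gap: -0.1
grip_force: 0.0
```

```bash
cat > go.py <<'E'
import numpy as np
from bench import r
from scipy.spatial.transform import Rotation as R
bar=np.array([547.2,193.8,103.5]);yb=np.array([.9964,-.085,0]);xb=np.array([-.085,-.9964,0]);zz=np.array([0,0,1.])
n=-.574*xb+.819*zz;u=.819*xb+.574*zz
def goal(x,z,tilt=47,y=0):  # tip at bar coords x,y,z
    t=np.radians(tilt);a=-xb*np.sin(t)+zz*np.cos(t)
    M=np.c_[np.cross(yb,-a),yb,-a]
    return bar+x*u+y*yb+z*n+19*a,R.from_matrix(M)
def rel(p,M):
    s=r.sense();C=R.from_euler("xyz",s["tcp_rot"],degrees=True)
    print("shift",(C.inv().apply(p-s["tool_pos"])/1000).round(4),"rot",(C.inv()*M).as_rotvec(degrees=True).round(2))
def state():
    s=r.sense();C=R.from_euler("xyz",s["tcp_rot"],degrees=True).as_matrix()
    e=s["tool_pos"]+19*C[:,2]-bar
    print(s["time"],"tip x,y,z",(e@np.c_[u,yb,n]).round(1),"Fn",(s["ft_force"]@n).round(2),s["ft_force"].round(1),s["joint_pos"].round(1))
E
python3 - <<'E'
from go import *
state();p,M=goal(-3,90);print(p,n,u)
rel(np.array([555,280,330]),M);rel(p,M)
E
```

```text
3.15 tip x,y,z [458.9  21.7 -75.1] Fn 0.86 [ 1.3 -0.2  1.1] [-28.    2.7  82.7   0.   94.2  41.7]
[552.98108123 261.56787454 188.44596884] [0.04879   0.5719336 0.819    ] [-0.069615  -0.8160516  0.574    ]
shift [ 0.1957 -0.4664 -0.0073] rot [-26.1  -41.84 -61.21]
shift [ 0.1866 -0.4506  0.1343] rot [-26.1  -41.84 -61.21]
```

Request:
servo_tool(fingers=[0, 0, 0, 0, 0, 0, 0, 0, 0, 0], linear=[[0.0196, -0.0466, 0], [0.0392, -0.0932, 0], [0.0588, -0.1398, 0], [0.0784, -0.1864, 0], [0.098, -0.233, 0], [0.1176, -0.2796, 0], [0.1372, -0.3262, 0], [0.1568, -0.3728, 0], [0.1764, -0.4194, -0.005], [0.196, -0.466, -0.007]], rotation=[[-2.61, -4.18, -6.12], [-5.22, -8.37, -12.24], [-7.83, -12.55, -18.36], [-10.44, -16.74, -24.48], [-13.05, -20.92, -30.6], [-15.66, -25.1, -36.73], [-18.27, -29.29, -42.85], [-20.88, -33.47, -48.97], [-23.5, -37.66, -55.09], [-26.1, -41.84, -61.21]])

```text
time: 4.15
tool_pos: [553.7, 276.9, 325.4]
tcp_rot: [-179.3, 47.0, 85.9]
ft_force: [1.5, -0.3, 0.4]
finger_gap: -0.3
grip_force: 0.0
```

Run:
```python
from go import *
state();p,M=goal(-3,40);rel(p,M);p,M=goal(-3,15);rel(p,M)
import cv2,pickle
S={k:r.snapshot(k) for k in("scene","top")};pickle.dump(S,open("d1.pkl","wb"))
a=S["scene"]["frame"][40:290,120:420];b=S["top"]["frame"][100:300,60:380]
cv2.imwrite("pics/s2.png",np.hstack([cv2.resize(a,(400,333)),cv2.resize(b,(400,333))])[:,:,::-1])
```

```text
4.15 tip x,y,z [ 63.1  -0.6 211. ] Fn 0.23 [ 1.5 -0.3  0.4] [ 38.8  37.6  51.  -38.2 121.5  31.7]
shift [0.1    0.0018 0.1536] rot [-0.13 -0.05  0.5 ]
shift [0.1051 0.0019 0.1781] rot [-0.13 -0.05  0.5 ]
```

View pics/s2.png

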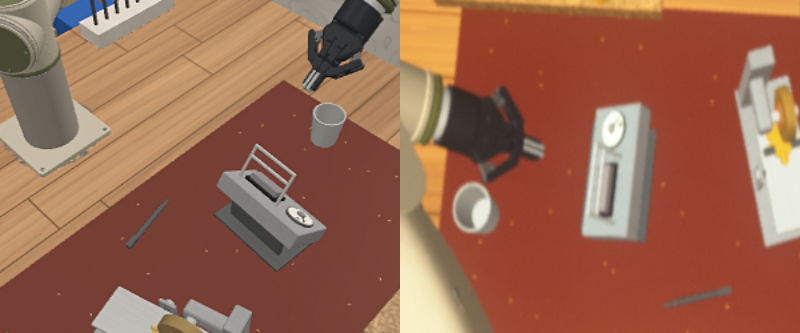

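The fingers are shut and tilted, aimed at the bar from the +y side. The cup and guard are clear. I approach to about 15 mm off the bar along its normal.

Request:
servo_tool(fingers=[0, 0, 0, 0, 0, 0, 0, 0], linear=[[0.035, 0, 0.01], [0.07, 0.001, 0.03], [0.09, 0.002, 0.065], [0.098, 0.002, 0.105], [0.1, 0.002, 0.14], [0.103, 0.002, 0.165], [0.105, 0.002, 0.177], [0.105, 0.002, 0.177]], rotation=[[0, 0, 0], [0, 0, 0], [0, 0, 0], [0, 0, 0], [0, 0, 0.5], [0, 0, 0.5], [0, 0, 0.5], [0, 0, 0.5]])

```text
time: 5.05
tool_pos: [549.1, 216.2, 126.2]
tcp_rot: [-179.8, 46.9, 84.9]
ft_force: [-0.7, -0.2, 1.1]
finger_gap: 0.1
grip_force: 0.0
```

Run:
```python
from go import *
state()
for z in(3,0,-8,-10,-11):
    p,M=goal(-2,z);rel(p,M)
import cv2,pickle
S={k:r.snapshot(k) for k in("scene","top")};pickle.dump(S,open("d2.pkl","wb"))
a=S["scene"]["frame"][120:245,260:385];b=S["top"]["frame"][145:265,170:290]
cv2.imwrite("pics/s3.png",np.hstack([cv2.resize(a,(400,400),interpolation=2),cv2.resize(b,(400,400),interpolation=2)])[:,:,::-1])
```

```text
5.05 tip x,y,z [-1.5 -0.2 12.9] Fn 0.72 [-0.7 -0.2  1.1] [ 35.2  39.6  69.6 -34.6 103.   42.5]
shift [0.0026 0.0001 0.0096] rot [-0.41 -0.09 -0.17]
shift [0.0032 0.0001 0.0125] rot [-0.41 -0.09 -0.17]
shift [0.0049 0.0002 0.0204] rot [-0.41 -0.09 -0.17]
shift [0.0053 0.0002 0.0223] rot [-0.41 -0.09 -0.17]
shift [0.0055 0.0002 0.0233] rot [-0.41 -0.09 -0.17]
```

View pics/s3.png

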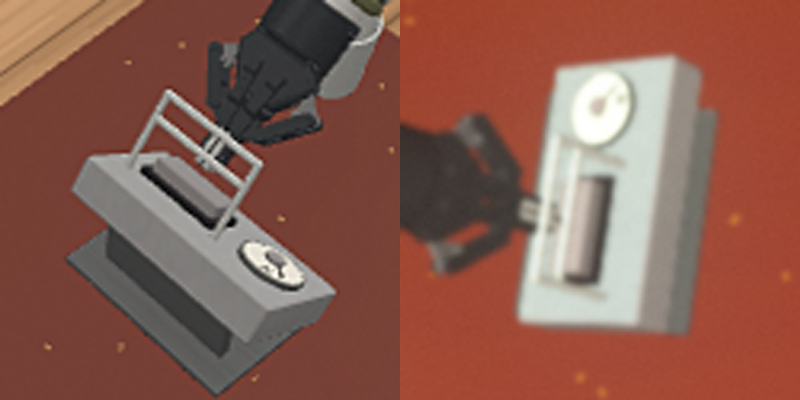

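The tip is just in front of the bar's middle, between bar and rails (top crop about (553,213), bar about (590,230)). I check the bar estimate by projecting it.

Run:
```python
from go import *
import pickle
S=pickle.load(open("d2.pkl","rb"))
s=r.sense();C=R.from_euler("xyz",s["tcp_rot"],degrees=True).as_matrix();tip=s["tool_pos"]+19*C[:,2]
def pj(k,p):
    c=S[k];q=np.array(c["camera_from_world"])@np.r_[p,1];return np.array([c["cx"]-c["fx"]*q[0]/q[2],c["cy"]+c["fy"]*q[1]/q[2]])
for nm,p in [("tip",tip),("bar",bar)]+[(f"c{i}{j}",bar+i*17*u+j*39*yb) for i in(-1,1) for j in(-1,1)]:
    a=(pj("scene",p)-[260,120])*3.2;b=(pj("top",p)-[170,145])*400/120+[400,0];print(nm,a.round(),b.round())
```

```text
tip [207. 165.] [553. 217.]
bar [196. 179.] [569. 223.]
c-1-1 [176. 153.] [545. 271.]
c-11 [237. 204.] [561. 176.]
c1-1 [156. 154.] [577. 272.]
c11 [217. 206.] [592. 175.]
```

Run:
```python
from go import *
import pickle,cv2
S=pickle.load(open("d0.pkl","rb"))
def pj(k,p):
    c=S[k];q=np.array(c["camera_from_world"])@np.r_[p,1];return np.array([c["cx"]-c["fx"]*q[0]/q[2],c["cy"]+c["fy"]*q[1]/q[2]])
out=[]
for k,x0,y0 in(("scene",292,145),("top",200,178)):
    K=6.5 if k=="top" else 6.5
    im=cv2.resize(S[k]["frame"][y0:y0+60,x0:x0+60,::-1],None,fx=K,fy=K,interpolation=2)
    def L(p,q,c):
        a,b=[tuple(int(v) for v in (pj(k,bar+t[0]*u+t[1]*yb+t[2]*n)-[x0,y0]+.5)*K) for t in(p,q)];cv2.line(im,a,b,c,1)
    for z in(31,55):L((28,-54,z),(28,54,z),(255,0,0))
    for i in(-17,17):L((i,-39,0),(i,39,0),(0,255,0))
    for j in(-39,39):L((-17,j,0),(17,j,0),(0,255,0))
    for j in(-54,54):L((28,j,-22),(28,j,55),(255,0,255))
    out.append(im)
cv2.imwrite("pics/ov.png",np.hstack(out))
```

```text
(no output)
```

View pics/ov.png

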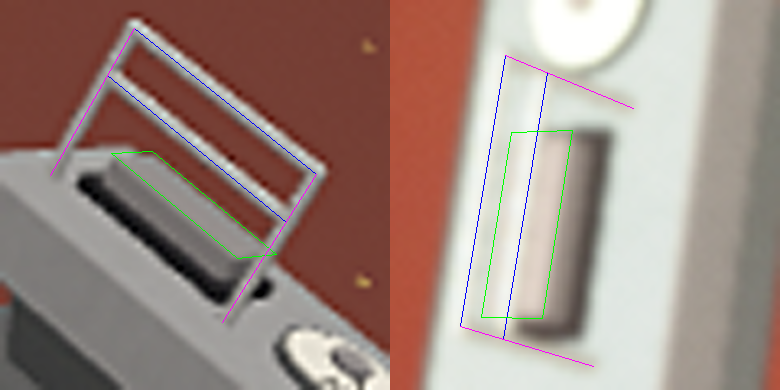

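Run:
```python
from go import *
from h import tri
f=lambda x,y:(292+x/6.5-.5,145+y/6.5-.5);g=lambda x,y:(200+(x-390)/6.5-.5,178+y/6.5-.5)
for a,b in [((237,275),(583,130)),((105,168),(557,320)),((133,22),(462,322)),((322,172),(507,58))]:
    p,e=tri(f(*a),g(*b));print(p.round(1),round(e,1),"barframe",((p-bar)@np.c_[u,yb,n]).round(1))
```

```text
[587.3 173.9 106.5] 1.3 barframe [15.2 41.7 -7. ]
[507.9 178.4 107.8] 0.7 barframe [ 17.8 -37.9  -7.2]
[494.8 205.2 170.7] 0.8 barframe [ 32.9 -53.1  59. ]
[601.9 198.6 165.3] 3.5 barframe [27.8 54.1 56. ]
```

The bar's face could lie up to 7 mm deeper along the normal than estimated, and its other coordinates agree. I'll find contact by force.

Request:
servo_tool(fingers=[0, 0, 0, 0, 0], linear=[[0.001, 0, 0.004], [0.002, 0, 0.008], [0.003, 0, 0.012], [0.0036, 0, 0.0145], [0.0036, 0, 0.0145]], rotation=[[0, 0, 0], [0, 0, 0], [0, 0, 0], [0, 0, 0], [0, 0, 0]])

```text
time: 5.65
tool_pos: [549.1, 209.5, 114.7]
tcp_rot: [-180.0, 46.8, 84.8]
ft_force: [0.3, 2.0, 2.0]
finger_gap: 0.1
grip_force: 1.4
```

```bash
python3 -c "
from go import *
state()"
```

```text
5.65 tip x,y,z [-2.6  0.5 -0.3] Fn 2.78 [0.3 2.  2. ] [ 34.8  39.7  70.8 -34.7 101.6  42.9]
```

Request:
servo_tool(fingers=[0, 0, 0], linear=[[0.0005, 0, 0.002], [0.001, 0, 0.004], [0.001, 0, 0.004]], rotation=[[0, 0, 0], [0, 0, 0], [0, 0, 0]])

```text
time: 5.95
tool_pos: [548.9, 207.3, 111.5]
tcp_rot: [-180.0, 46.8, 84.8]
ft_force: [1.1, 3.5, 3.4]
finger_gap: -0.3
grip_force: 2.5
```

```bash
python3 -c "
from go import *
state()"
```

```text
5.95 tip x,y,z [-2.7  0.5 -4.3] Fn 4.85 [1.1 3.5 3.4] [ 34.7  39.7  71.1 -34.7 101.2  43. ]
```

Request:
servo_tool(fingers=[0, 0, 0], linear=[[0.0008, 0, 0.0035], [0.0016, 0, 0.007], [0.0016, 0, 0.007]], rotation=[[0, 0, 0], [0, 0, 0], [0, 0, 0]])

```text
time: 6.25
tool_pos: [548.8, 204.6, 107.7]
tcp_rot: [179.9, 46.7, 84.7]
ft_force: [-3.7, 9.4, 13.9]
finger_gap: 0.2
grip_force: 8.3
```

```bash
python3 -c "
from go import *
state()"
```

```text
6.25 tip x,y,z [-2.7  0.7 -8.9] Fn 16.56 [-3.7  9.4 13.9] [ 34.5  39.6  71.6 -34.8 100.7  43.2]
```

The bar is on its stop at 16 N, from about t = 6.1 s. I hold it.

Request:
servo_tool(fingers=[0, 0, 0, 0, 0, 0, 0, 0, 0, 0], linear=[[0, 0, 0], [0, 0, 0], [0, 0, 0], [0, 0, 0], [0, 0, 0], [0, 0, 0], [0, 0, 0], [0, 0, 0], [0, 0, 0], [0, 0, 0]], rotation=[[0, 0, 0], [0, 0, 0], [0, 0, 0], [0, 0, 0], [0, 0, 0], [0, 0, 0], [0, 0, 0], [0, 0, 0], [0, 0, 0], [0, 0, 0]])

```text
time: 7.25
tool_pos: [548.8, 204.6, 107.6]
tcp_rot: [179.9, 46.7, 84.7]
ft_force: [-3.1, 9.9, 13.3]
finger_gap: -0.0
grip_force: 8.3
```

Request:
servo_tool(fingers=[0, 0, 0, 0, 0, 0, 0, 0, 0, 0], linear=[[0, 0, 0], [0, 0, 0], [0, 0, 0], [0, 0, 0], [0, 0, 0], [0, 0, 0], [0, 0, 0], [0, 0, 0], [0, 0, 0], [0, 0, 0]], rotation=[[0, 0, 0], [0, 0, 0], [0, 0, 0], [0, 0, 0], [0, 0, 0], [0, 0, 0], [0, 0, 0], [0, 0, 0], [0, 0, 0], [0, 0, 0]])

```text
time: 8.25
tool_pos: [548.8, 204.7, 107.7]
tcp_rot: [179.9, 46.7, 84.7]
ft_force: [-3.3, 9.7, 13.7]
finger_gap: 0.1
grip_force: 8.3
```

Request:
servo_tool(fingers=[0, 0, 0, 0, 0, 0, 0, 0, 0], linear=[[0, 0, 0], [0, 0, 0], [0, 0, 0], [0, 0, 0], [0, 0, 0], [0, 0, 0], [0, 0, 0], [0, 0, 0], [0, 0, 0]], rotation=[[0, 0, 0], [0, 0, 0], [0, 0, 0], [0, 0, 0], [0, 0, 0], [0, 0, 0], [0, 0, 0], [0, 0, 0], [0, 0, 0]])

```text
time: 9.15
tool_pos: [548.8, 204.6, 107.7]
tcp_rot: [179.9, 46.7, 84.7]
ft_force: [-2.5, 9.5, 13.4]
finger_gap: 0.4
grip_force: 8.3
```

Release along the normal, then back off to a clear spot.

Request:
servo_tool(fingers=[0, 0, 0, 0, 0, 0, 0, 0], linear=[[-0.003, 0, -0.013], [-0.006, 0, -0.03], [-0.006, 0, -0.06], [-0.006, 0, -0.09], [-0.006, 0, -0.12], [-0.006, 0, -0.14], [-0.006, 0, -0.14], [-0.006, 0, -0.14]], rotation=[[0, 0, 0], [0, 0, 0], [0, 0, 0], [0, 0, 0], [0, 0, 0], [0, 0, 0], [0, 0, 0], [0, 0, 0]])

```text
time: 9.95
tool_pos: [557.3, 300.8, 205.1]
tcp_rot: [-179.9, 46.8, 84.9]
ft_force: [-0.3, 0.3, -0.8]
finger_gap: -0.0
grip_force: 0.0
```

Run:
```python
from go import *
import cv2
state()
a=r.snapshot("scene")["frame"][90:390,90:400];b=r.snapshot("top")["frame"][90:300,80:480]
cv2.imwrite("pics/s4.png",np.hstack([cv2.resize(a,(390,377)),cv2.resize(b,(410,377))])[:,:,::-1])
```

```text
9.95 tip x,y,z [-25.8   0.9 126.4] Fn -0.53 [-0.3  0.3 -0.8] [ 39.9  44.8  53.3 -34.5 114.6  39.8]
```

View pics/s4.png

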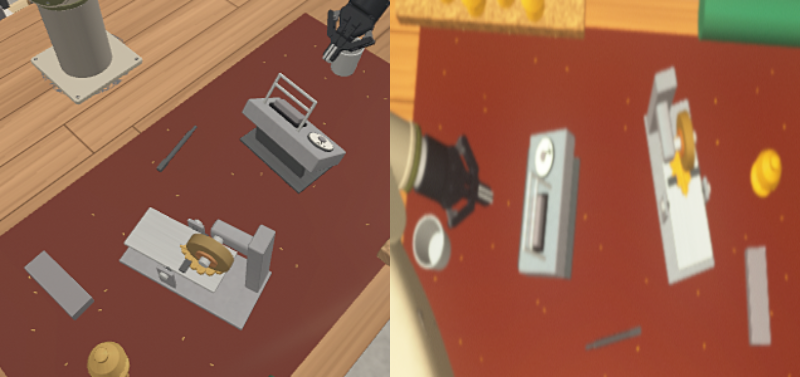

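The plate is level (scene crop 180,245), the bar is up and the needle has moved. The cup, punch, stone and finial look unmoved, and the gripper is clear.

```bash
python3 -c "
from bench import r
print(r.hand_in())"
```

```text
the job is handed in; nothing more can be done
None
```

I pushed the plate level and it stayed there, held the jog bar fully down for about 3 s and released it, left the loose things where they were, and handed the job in at about 10 s; no verdict was returned.

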